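Shut the hand-over box, release its two gate catches and hold the gate wide

TASK

The hand-over box has just been loaded from the top: slide its loading lid fully shut first. Then draw the two catches on top of its front fully in, each by squeezing its sliding tab up to its fixed post, first the catch beside the gate's hinge and after it the one at the handle end; take the gate by its upright post, swing it past its detent and wide open, about square to the box front, and finish while still holding it there by the post, since its spring would pull it back. Leave the spool, the round tin and the mug standing nearby alone.

Things in the scene. Friction and masses are not known exactly. Their poses are not given: they have to be found in the camera images.
- hatch_box: Hand-over box, fixed, grey sheet steel, 110 deep (its x), 150 wide (y), 80 mm high, on a 200 mm column. Origin: centre of the box's underside, 200 mm above the table. x points from its front (barred gate) to its back, y to the left as seen facing the front, z up. On top, front to back: the two catches side by side, then the sliding lid.
- lid (a joint): Sliding loading lid on top of the box, a plain metal plate. 0 = fully shut (pushed to the front, against a stop); it opens towards the back (box +x), value in m, at most 0.065. Stiff slide: stays where it is left, about 2 N to move.
- lid_grip (a point): On the lid's dark grip ridge: its centre in plan, 310 mm above the table; moves with the lid. The ridge is 12 mm thick along box x, 60 mm long along y and rises from the lid plate (286 mm above the table) to 326 mm. Lid shut, it is 37 mm behind the box origin.
- catch_1 (a joint): Catch beside the gate's hinge (left one, box +y), to be released first. Value in m: 0 = tab out, gate locked; 0.014 = tab fully in against its stop, gate free. The tab slides along box +y towards its fixed post, needs about 4 N, and stays where it is left (no spring).
- catch_1_mid (a point): Point fixed to the box, 307 mm above the table, midway between this catch's sliding tab as found (bright, centre 18 mm to box -y) and its fixed post (dark, 18 mm to +y). Both are upright plates 8 mm thick along y, 22 mm along x, 280 to 324 mm above the table; 44 mm over the outer faces when out, 30 mm when in, then centred 7 mm to +y of this point. A tongue runs from the tab forward over the gate.
- catch_2 (a joint): Catch at the handle end of the gate (right one, box -y), to be released second. Same make, values and directions as catch_1.
- catch_2_mid (a point): The same point of the handle-end catch, 75 mm to box -y of catch_1_mid; same sizes.
- gate (a joint): Barred gate in the box front, upright hinge at its left (+y) end; rad, 0 = shut, grows as the free end swings out (clockwise from above), stop 1.75; 1.57 = square to the front. Locked until both catches are in. A spring shuts it (1 to 2.5 N at the post). A ball detent must be pushed past: stiffest near 0.3 (about 5 N), apex 0.55. Let go past the apex it rests near 0.87; from wider it swings back there.
- gate_post: The gate's handle: bright upright round post, 14 mm thick, 58 mm tall, at the gate's free end, 24 mm in front of the gate and 123 mm along it from the hinge. Origin: centre of its foot, 274 mm above the table; z up, top at 332 mm. Grip its upper 40 mm. It is a sleeve that turns freely on its pin, so its own yaw means nothing and the hand need not turn with the gate.
- gate_hinge (a point): A point on the gate's hinge axis (vertical), 312 mm above the table: the centre of the post's circular path (radius 125 mm).
- spool: Bystander: loose spool of dark thread, 54 by 74 mm with its loose thread end, 60 mm tall, standing; origin at its underside. Not to be moved.
- tin: Bystander: loose round tin, 65 mm across, 31 mm tall; origin at the centre of its underside. Not to be moved.
- mug: Bystander: loose mug, 81 mm across, 101 mm tall, handle to one side; origin at the centre of its underside. Not to be moved.

How it is judged:
By the outcome, as a careful person would: the job done as asked, in the order asked, and still so for the second after the job is handed in, while the arm keeps its last pose, push and grip.
It also fails if it takes over 61 s, if anything falls off the work surface, if the arm or the gripper's body presses on something with over 40 N, if the wrist force passes 120 N, or if a joint passes its speed limit or range.

ROBOT

A 6-joint arm with a two-finger parallel gripper is mounted at the origin on a cart in front of the work surface, level with it; the furniture and walls round the work are solid. World frame = base frame: x ahead of the robot, y to its left, z up, the work surface at z = 0. Lengths are in m, angles in degrees, forces in N, time in s.
With the tool pointing down it reaches from about 0.25 to 0.725 m from the base axis. Payload 9.7 kg.
Tool frame: the origin (TCP) lies at the very end of the fingers, on their centre line; the grasp point (between the pads) lies 19 mm behind it; z points along the fingers, y is the direction in which the jaws open and shut (so a half turn about z gives the same grasp; the last joint's range is limited). The gripper opens to 85 mm and grips with 20 to 120 N. Pads are 22 mm wide; open, the fingers measure 114 mm over their backs; the gripper's body (76 mm by 85 mm) begins 54 mm behind the grasp point. The pads swing forward as they close: fully open they stand 13 mm farther back than shut.
Start: joints at [76.318, 4.979, 10.078, 95.1, 0, 90], TCP at [0.13, 0.534, 0.231] pointing down, gripper open.
Joint ranges: [-179.16, 179.16], [-48.56, 103.87], [-65.8, 70.77], [-126.05, 130.52], [-82.76, 87.17], [-180, 180]. Speed limits (degrees/s): [127.2, 127.2, 147.25, 180, 180, 180].

INTERFACE

Orientations are given as [roll, pitch, yaw] about the fixed x, y, z axes, in that order (R = Rz(yaw) Ry(pitch) Rx(roll)).
In Python, from workcell import bot gives the robot as it stands.
- The arm moves only by the shell command python3 -m pendant 'ROWS' [FORCE]. ROWS is JSON, a list that holds one entry, the list of rows, each a list of 7 numbers: the shift along the tool's x, y, z in cm, then the turn, a rotation vector about the tool's x, y, z in rad, then the opening in per cent of the stroke, from 0 (shut) to 100 (fully open). In form: [[[dx, dy, dz, ax, ay, az, gripper], ...]]. A call has 1 to 5 rows; each row shifts and turns the pose as measured when the row begins, along the tool's axes as they then stand; what a row does not reach is not made up. A row lasts 1/12 s, in which the tool goes at most 41.7 mm and 7.16 degrees, less where a joint would pass 70% of its speed; a pose out of reach is approached as far as the arm can. A call with a gripper value outside its range is refused whole. The fingers move at their own pace and stop on an object; FORCE is the grip in N (left out, the last holds). Time passes only in rows, so rows that do not move let the fingers close. It gives the time, the measured TCP pose, the force and the opening at its end, in the units of the state.
- bot.get_obs(): the state, without advancing time (a new reading comes with each control period).
- bot.camera(name): name is "scene" or "top" or "wrist"; returns the picture (480x640x3 uint8, red, green, blue); there is no depth.
- bot.get_calibration(name): a dict with "intrinsics" (3x3 intrinsics, pixels), "D" ([k1, k2, p1, p2, k3] as OpenCV has them; the pictures are not rectified), "pose" (4x4, takes a point from camera to world coordinates); the wrist camera has in their place "T_tool_cam" (4x4, takes a point from camera to tool coordinates, whose origin is the TCP and whose axes are the flange's). Camera axes: x right, y down, z forward; pixel columns grow to the right and rows downward; lengths in m; the calibration is good to about 2 mm. A picture is of the moment at which its call begins: read the wrist's pose just before it. get_calibration takes no time and is no camera call.
- bot.job_done(): hands the job in, once; it reports no verdict.
Trained networks look in the newest picture that a camera, given by its name, has taken for a name from the list of things; names that differ only in an ending like _2 or _b are one class to them, and where a whole thing is asked for, a point or a joint stands for the part that bears it (a point fixed in the world has none). Each returns a list of dicts, best first, with "confidence" (0 to 1); they miss things now and then, are a little off and sometimes report something else, mostly with a low value. They report only what shows in the picture. A call takes as long as a camera call.
- bot.masks_of(camera, thing): "pixels" (480x640 bool, what is visible of it) and "extent" ([left, top, right, bottom] in pixels, round what is visible of it).
- bot.mark_of(camera, thing): "uv" ([column, row] in pixels: a listed point, or the origin of a listed thing).
The state is a dict: "time": time; "q": joint angles; "qd": joint speeds; "joint_efforts": joint torques, N m; "ee_pos": TCP position; "tcp_rot": TCP orientation; "wrist_force": force on the tool from outside, world axes, zero at the start; "torque": the same for the moment, N m; "opening": finger opening in m.
Only numpy, scipy, OpenCV 4.12 (cv2) and the standard library are available. Lean on these libraries where they do the work, as an engineer would, in place of code of your own. Each camera call takes 0.05 s, during which the arm holds its last target. There are 200 camera calls.

## Working session

There is one attempt and no reset: what is moved stays moved. The work goes in short steps, Python scripts to look and compute and a shell command to move; the robot and the scene stay as the last step left them, time stands still between calls to the robot, and variables do not carry over. Pictures are saved under pics/ and viewed, about 8 in all and at most 12, crops included, and the job is handed in when it is done.

```bash
ls; mkdir -p pics; cat > h.py <<'E'
import numpy as np, cv2
from workcell import bot
from scipy.spatial.transform import Rotation as R
def tool():
    o=bot.get_obs(); T=np.eye(4); T[:3,:3]=R.from_euler('xyz',o['tcp_rot'],degrees=True).as_matrix(); T[:3,3]=o['ee_pos']; return T
def campose(n,T=None):
    c=bot.get_calibration(n); return (T@np.array(c['T_tool_cam']) if n=='wrist' else np.array(c['pose'])),c
def ray_at_z(n,uv,z,T=None):
    P,c=campose(n,T); u=cv2.undistortPoints(np.array([[uv]],float),np.array(c['intrinsics']),np.array(c['D']))[0,0]
    d=P[:3,:3]@[u[0],u[1],1]; return P[:3,3]+d*(z-P[2,3])/d[2]
def proj(n,p,T=None):
    P,c=campose(n,T); M=np.linalg.inv(P); return cv2.projectPoints(np.array(p,float).reshape(-1,3),cv2.Rodrigues(M[:3,:3])[0],M[:3,3],np.array(c['intrinsics']),np.array(c['D']))[0][:,0]
def save(img,n): cv2.imwrite('pics/'+n,cv2.cvtColor(img,cv2.COLOR_RGB2BGR))
E
cat > a.py <<'E'
from h import *
np.set_printoptions(precision=4,suppress=True)
print(bot.get_obs())
Z=dict(lid_grip=.31,catch_1_mid=.307,catch_2_mid=.307,gate_post=.274,gate_hinge=.312,hatch_box=.2,spool=0,tin=0,mug=0)
ims=[]
for n in ['top','scene']:
    im=bot.camera(n); ims.append(im)
    print(n, campose(n)[0][:3,3])
    for k,z in Z.items():
        for m in bot.mark_of(n,k)[:3]: print(k,round(m['confidence'],2),np.round(m['uv'],1),ray_at_z(n,m['uv'],z))
save(cv2.resize(np.hstack(ims),(800,300)),'a.png'); save(ims[0],'top.png'); save(ims[1],'scene.png')
E
python3 a.py
```

```text
pics
{'time': 0.0, 'q': array([76.3188,  5.0098, 10.0331, 95.0989, -0.0007, 90.0008]), 'qd': array([ 0.0891,  0.0248, -0.024 ,  0.0766, -0.0154, -0.0568]), 'joint_efforts': array([  0.0001, -52.0385,  46.4803,   0.0159,  -0.0001,  -0.    ]), 'ee_pos': array([0.13  , 0.5342, 0.2306]), 'tcp_rot': array([-179.9245,    0.0007,  166.318 ]), 'wrist_force': array([-0.558 , -0.4226,  0.7024]), 'torque': array([-0.0371,  0.0407,  0.0229]), 'opening': 0.0851428969507259}
top [ 0.266  -0.0724  1.3474]
lid_grip 0.95 [314.6 181. ] [ 0.5645 -0.0616  0.31  ]
catch_1_mid 0.74 [237.2 179.4] [0.567  0.0749 0.307 ]
catch_2_mid 0.83 [248.4 218.6] [0.4965 0.0526 0.307 ]
gate_post 0.62 [221.7 237.5] [0.4688 0.1033 0.274 ]
gate_hinge 0.82 [219.1 164.2] [0.5933 0.1075 0.312 ]
hatch_box 0.68 [268.8 206.4] [0.5446 0.0269 0.2   ]
spool 0.77 [225.3 259.3] [0.4712 0.1381 0.    ]
tin 0.9 [367.1 292. ] [ 0.4023 -0.1772  0.    ]
mug 0.6 [393.7 239.1] [ 0.5215 -0.2369  0.    ]
scene [ 0.0749 -0.4028  0.8364]
lid_grip 0.94 [347.4 182.3] [ 0.5626 -0.0604  0.31  ]
catch_1_mid 0.88 [289.9 147.8] [0.5776 0.0778 0.307 ]
catch_2_mid 0.93 [270.8 176.2] [0.4998 0.0529 0.307 ]
gate_post 0.69 [241.6 187.8] [0.4725 0.1013 0.274 ]
gate_hinge 0.74 [287.5 149.4] [0.5668 0.0737 0.312 ]
gate_hinge 0.67 [283.2 136.6] [0.5904 0.1046 0.312 ]
hatch_box 0.7 [301.1 210.8] [0.547  0.0327 0.2   ]
tin 0.57 [346.5 377. ] [ 0.4101 -0.1802 -0.    ]
mug 0.64 [409.3 349.4] [ 0.5312 -0.2425  0.    ]
```

View image.

View pics/top.png

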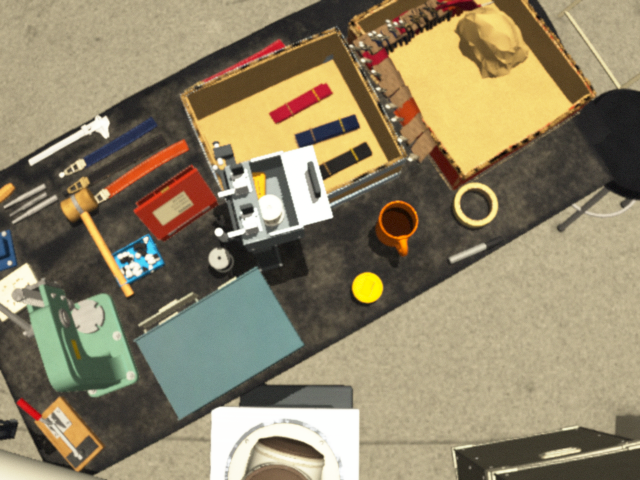

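View pics/scene.png

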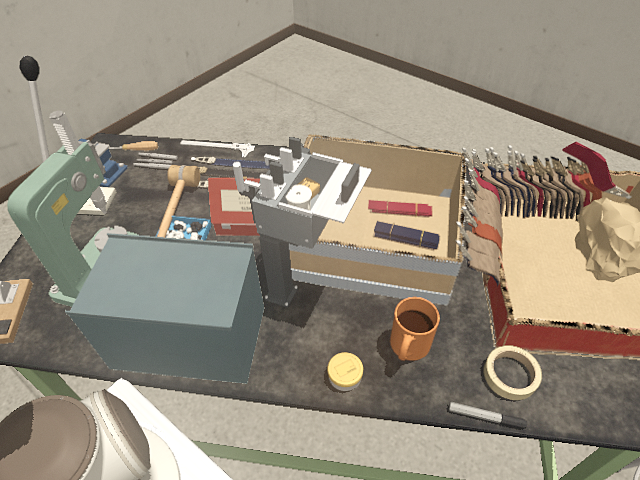

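```bash
python3 - <<'E'
from h import *
np.set_printoptions(precision=3,suppress=True)
print('tcp',proj('top',[.13,.534,.231]),proj('scene',[.13,.534,.231]))
def tri(a,b):
    Ps=[campose(n) for n in('top','scene')]; A=[];B=[]
    for (P,c),uv in zip(Ps,(a,b)):
        u=cv2.undistortPoints(np.array([[uv]],float),np.array(c['intrinsics']),np.array(c['D']))[0,0]
        d=P[:3,:3]@[u[0],u[1],1];d/=np.linalg.norm(d);M=np.eye(3)-np.outer(d,d);A.append(M);B.append(M@P[:3,3])
    p=np.linalg.solve(sum(A),sum(B)); return p,[np.linalg.norm(A[i]@p-B[i]) for i in(0,1)]
for a,b in [((5,428),(30,68)),((30,290),(30,68)),((262,270),(247,243)),((300,345),(243,380)),((75,295),(75,150)),((30,290),(55,118)),((340,28),(465,152))]: print(a,b,*tri(a,b))
for z in (.1,.2,.3,.4): print(z,ray_at_z('top',(30,290),z),ray_at_z('scene',(30,68),z),ray_at_z('scene',(55,118),z))
E
```

```text
tcp [[ -2.6   415.346]] [[-47.685 209.748]]
(5, 428) (30, 68) [0.224 0.296 0.557] [np.float64(0.07916099353896924), np.float64(0.0791609935389693)]
(30, 290) (30, 68) [0.335 0.361 0.481] [np.float64(0.01322373781820024), np.float64(0.013223737818200174)]
(262, 270) (247, 243) [0.415 0.036 0.227] [np.float64(0.0034875374587864548), np.float64(0.003487537458786397)]
(300, 345) (243, 380) [ 0.285 -0.032  0.002] [np.float64(0.0005941615300344816), np.float64(0.0005941615300344336)]
(75, 295) (75, 150) [0.342 0.353 0.326] [np.float64(0.015000418154073597), np.float64(0.015000418154073625)]
(30, 290) (55, 118) [0.351 0.42  0.358] [np.float64(0.009084671821973268), np.float64(0.009084671821973317)]
(340, 28) (465, 152) [ 0.955 -0.11   0.153] [np.float64(0.0006818259785720944), np.float64(0.0006818259785720651)]
0.1 [0.383 0.544 0.1  ] [0.591 1.195 0.1  ] [0.487 0.871 0.1  ]
0.2 [0.374 0.495 0.2  ] [0.521 0.978 0.2  ] [0.431 0.698 0.2  ]
0.3 [0.365 0.445 0.3  ] [0.451 0.761 0.3  ] [0.375 0.525 0.3  ]
0.4 [0.355 0.396 0.4  ] [0.381 0.544 0.4  ] [0.319 0.352 0.4  ]
```

```bash
python3 - <<'E'
from h import *
save(cv2.resize(cv2.imread('pics/top.png')[120:300,170:410][...,::-1],(800,600),interpolation=cv2.INTER_CUBIC),'topc.png')
E
```

```text
(no output)
```

View pics/topc.png

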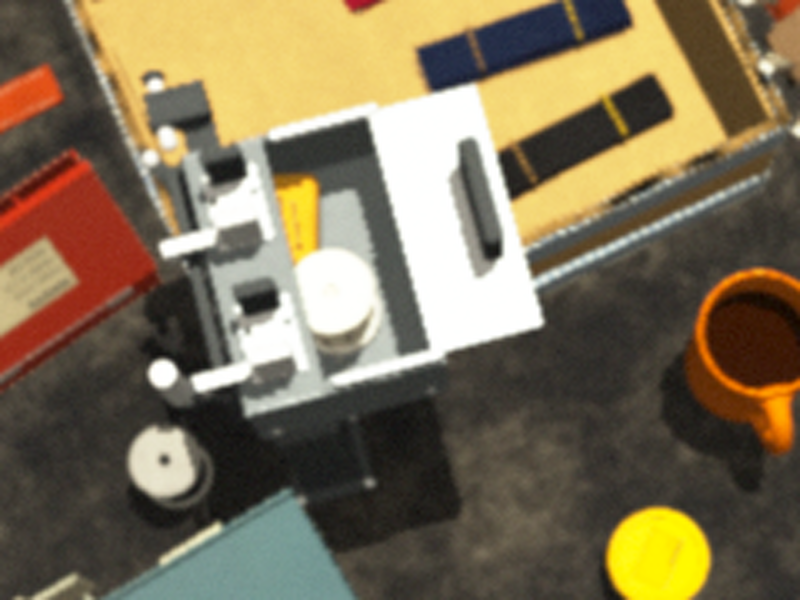

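```bash
python3 -m pendant '[[[0,0,-4,0,0,0,40],[0,-2.8,-3,0,0,0,40],[0,-2.8,-3,0,0,0,40],[0,-2.8,-3,0,0,0,40],[0,-2.8,-3,0,0,0,40]]]' 40
python3 -m pendant '[[[0,-2.8,-3,0,0,0,40],[0,-2.8,-3,0,0,0,40],[0,-2.8,-3,0,0,0,40],[0,0,-3,0,0,0,40],[0,0,0,0,0,0,40]]]'
```

```text
time: 1.42
ee_pos: [0.1031, 0.4233, 0.3839]
tcp_rot: [-178.5, 0.0, 166.3]
wrist_force: [-0.4, 0.5, 0.6]
opening: 0.0341
time: 1.83
ee_pos: [0.0831, 0.3414, 0.5146]
tcp_rot: [179.8, 0.0, 166.3]
wrist_force: [-0.3, 0.6, 0.5]
opening: 0.034
```

```bash
for i in 1; do python3 -m pendant '[[[-3.85,-0.2,0,0,0,0.11,40],[-3.85,-0.2,0,0,0,0.11,40],[-3.85,-0.2,0,0,0,0.11,40],[-3.85,-0.2,0,0,0,0.11,40],[-3.85,-0.2,0,0,0,0.11,40]]]'
python3 -m pendant '[[[-3.85,-0.2,0,0,0,0.11,40],[-3.85,-0.2,0,0,0,0.11,40],[-3.85,-0.2,0,0,0,0.11,40],[-3.85,-0.2,0,0,0,0.11,40],[-3.85,-0.2,0,0,0,0.11,40]]]'; done; python3 -c "
from h import *
print(campose('wrist',np.eye(4))[0],bot.get_calibration('wrist')['intrinsics'])"
```

```text
time: 2.25
ee_pos: [0.2495, 0.2501, 0.5147]
tcp_rot: [179.7, -0.3, 134.8]
wrist_force: [0.3, 2.1, -0.1]
opening: 0.0341
time: 2.67
ee_pos: [0.3466, 0.0756, 0.5089]
tcp_rot: [-179.5, -0.4, 101.8]
wrist_force: [1.9, 1.0, 0.1]
opening: 0.0337
[[-2.17507245e-04 -9.54176906e-01 -2.99243021e-01  7.52685598e-02]
 [ 9.99999911e-01 -3.16064649e-04  2.80956806e-04  4.88765448e-05]
 [-3.62662636e-04 -2.99242933e-01  9.54176889e-01 -1.42446280e-01]
 [ 0.00000000e+00  0.00000000e+00  0.00000000e+00  1.00000000e+00]] [[366.00071844   0.         321.22558058]
 [  0.         366.00071844 247.38408583]
 [  0.           0.           1.        ]]
```

```bash
python3 -m pendant '[[[-1.3,3.4,0,0,0,0,40],[-1.3,3.4,0,0,0,0,40],[-1.3,3.4,0,0,0,0,40],[-1.3,3.4,0,0,0,0,40],[-1.3,3.4,0,0,0,0,40]]]'
python3 -m pendant '[[[0,0,0,0,0,0,40],[0,0,0,0,0,0,40]]]'
cat > w.py <<'E'
from h import *
import sys
np.set_printoptions(precision=4,suppress=True)
T=tool(); im=bot.camera('wrist'); save(im,sys.argv[1]+'.png'); print(T[:3,3])
Z=dict(lid_grip=.31,catch_1_mid=.307,catch_2_mid=.307,gate_post=.274,gate_hinge=.312,hatch_box=.2)
for k in sys.argv[2:] or Z:
    for m in bot.mark_of('wrist',k)[:2]: print(k,round(m['confidence'],2),np.round(m['uv'],1),ray_at_z('wrist',m['uv'],Z[k],T)[:2])
E
python3 w.py w1
```

```text
time: 3.08
ee_pos: [0.521, 0.0331, 0.4931]
tcp_rot: [179.1, -0.2, 100.7]
wrist_force: [0.3, 1.0, -0.0]
opening: 0.0337
time: 3.25
ee_pos: [0.5285, 0.0314, 0.4847]
tcp_rot: [179.8, -0.2, 100.5]
wrist_force: [-1.2, 0.7, 0.7]
opening: 0.0339
[0.5285 0.0314 0.4847]
lid_grip 0.96 [344.2 322. ] [ 0.5693 -0.0622]
lid_grip 0.7 [379.2 186.8] [0.573  0.0716]
catch_1_mid 0.59 [377.6 186.8] [0.5721 0.071 ]
catch_2_mid 0.81 [292.4 193.1] [0.4997 0.052 ]
gate_post 0.92 [270.7 136.5] [0.4698 0.0952]
gate_hinge 0.65 [414.9 145. ] [0.5943 0.1117]
hatch_box 0.67 [331.2 205.9] [0.5424 0.0277]
```

View pics/w1.png

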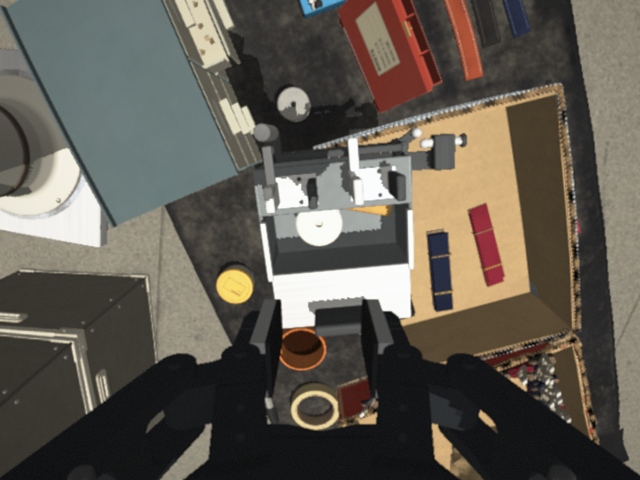

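```bash
python3 -m pendant '[[[0,0,0,0,0,-0.08,40],[-3.2,0.4,1.5,0,0,0,40],[-3.2,0.4,1.5,0,0,0,40],[-3.2,0.4,1.5,0,0,0,40],[-3.2,0.4,1.5,0,0,0,40]]]'
python3 -m pendant '[[[0,0,2,0,0,0,40],[0,0,1,0,0,0,40],[0,0,0,0,0,0,40]]]'
python3 w.py w2 lid_grip gate_post hatch_box
```

```text
time: 4.02
ee_pos: [0.5725, -0.0835, 0.4365]
tcp_rot: [178.5, 0.1, 106.1]
wrist_force: [0.9, 1.0, 0.3]
opening: 0.0343
time: 4.27
ee_pos: [0.5737, -0.0887, 0.4023]
tcp_rot: [178.6, 0.1, 105.8]
wrist_force: [0.0, -0.2, -0.2]
opening: 0.0344
[ 0.5737 -0.0887  0.4023]
lid_grip 0.71 [323.1 209. ] [ 0.5695 -0.0611]
hatch_box 0.84 [320.3  77.6] [0.5445 0.03  ]
```

```bash
python3 -m pendant '[[[0,0,4,0.024,0,0,40],[0,0,3,0,0,0,40],[0,0,2,0,0,0,40],[0,0,0,0,0,0,40]]]'
```

```text
time: 4.8
ee_pos: [0.5777, -0.0858, 0.3211]
tcp_rot: [179.0, 0.6, 106.1]
wrist_force: [-0.2, -0.4, -0.9]
opening: 0.0341
```

```bash
python3 -m pendant '[[[-0.3,-0.3,1.0,0.017,0,0,40],[0,0,0.8,0,0,0,40],[0,0,0.2,0,0,0,40]]]' && python3 -m pendant '[[[1.0,0,0,0,0,0,40],[1.0,0,0,0,0,0,40],[1.0,0,0,0,0,0,40],[1.0,0,0,0,0,0,40]]]'
```

```text
time: 5.05
ee_pos: [0.5763, -0.089, 0.3046]
tcp_rot: [179.8, 0.7, 106.2]
wrist_force: [-0.5, 0.3, -0.6]
opening: 0.0344
time: 5.38
ee_pos: [0.5654, -0.0496, 0.3057]
tcp_rot: [179.7, 0.8, 106.0]
wrist_force: [0.8, -2.3, -2.1]
opening: 0.034
```

```bash
python3 -m pendant '[[[0.9,0,0,0,0,0,40],[0.8,0,0,0,0,0,40],[0.6,0,0,0,0,0,40],[0.5,0,0,0,0,0,40]]]'; python3 -m pendant '[[[0.5,0,0,0,0,0,40],[0.5,0,0,0,0,0,40]]]';python3 -m pendant '[[[0.6,0,0,0,0,0,40],[0.6,0,0,0,0,0,40]]]'
```

```text
time: 5.72
ee_pos: [0.5572, -0.0211, 0.3068]
tcp_rot: [179.6, 1.3, 106.0]
wrist_force: [12.2, -45.0, -5.8]
opening: 0.0341
time: 5.88
ee_pos: [0.5573, -0.0216, 0.307]
tcp_rot: [179.6, 2.9, 105.6]
wrist_force: [9.7, -34.8, -2.5]
opening: 0.0342
time: 6.05
ee_pos: [0.5573, -0.022, 0.3074]
tcp_rot: [179.6, 4.5, 105.0]
wrist_force: [11.3, -38.8, -1.5]
opening: 0.0346
```

```bash
python3 -m pendant '[[[-0.8,0,0,0,0,0,40],[-0.5,0,-2,0,0.04,0,40],[0,0,-4,0,0.038,0,40],[0,0,-4,0,0,0,78],[0,0,0,0,0,0,78]]]'; python3 w.py w3
```

```text
time: 6.47
ee_pos: [0.5573, -0.0315, 0.41]
tcp_rot: [179.6, -0.1, 105.0]
wrist_force: [-0.4, -0.7, 1.9]
opening: 0.0573
[ 0.5573 -0.0315  0.41  ]
lid_grip 0.79 [326.7 212.7] [ 0.5555 -0.0073]
catch_1_mid 0.87 [381.  101.6] [0.5701 0.0703]
catch_2_mid 0.79 [268.5 105.5] [0.502  0.0495]
gate_post 0.72 [245.3  22.8] [0.4694 0.0998]
```

View pics/w3.png

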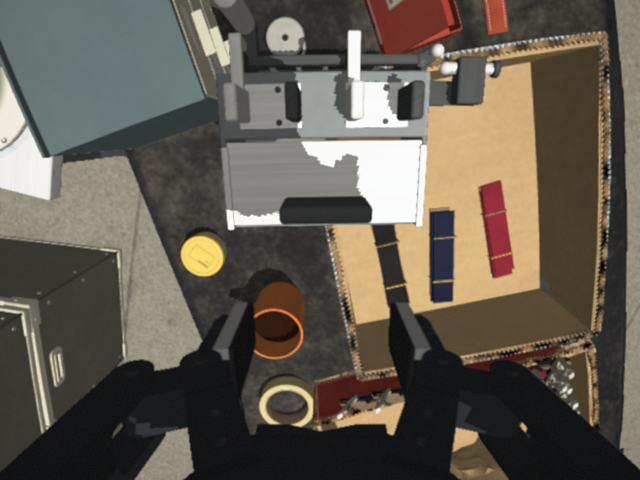

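```bash
python3 - <<'E'
from h import *
T=tool()
for uv in [(357,100),(411,97),(234,100),(293,100)]: print(ray_at_z('wrist',uv,.324,T)[:2])
E
```

```text
[0.5515837  0.06444168]
[0.58057906 0.07418169]
[0.48421592 0.04665746]
[0.51667675 0.05506232]
```

```bash
python3 -m pendant '[[[3.2,1.5,0,0,0,0,78],[3.2,1.5,0,0,0,0,78],[3.2,1.6,0,0,0,0,78],[0,0,0,0,0,0,78],[0,0,0,0,0,0,78]]]'; python3 w.py w4
```

```text
time: 7.23
ee_pos: [0.5751, 0.0767, 0.3969]
tcp_rot: [-179.3, -0.3, 104.9]
wrist_force: [0.5, -1.7, 1.0]
opening: 0.0665
[0.5751 0.0767 0.3969]
lid_grip 0.98 [264.5 351. ] [ 0.5535 -0.0067]
catch_1_mid 0.79 [315.5 257.6] [0.5714 0.0713]
catch_2_mid 0.58 [206.2 261.3] [0.5003 0.0493]
gate_post 0.76 [188.  176.4] [0.468  0.0963]
gate_hinge 0.74 [366.2 212.3] [0.5945 0.1106]
hatch_box 0.73 [278.3 254.5] [0.5418 0.0291]
```

View pics/w4.png

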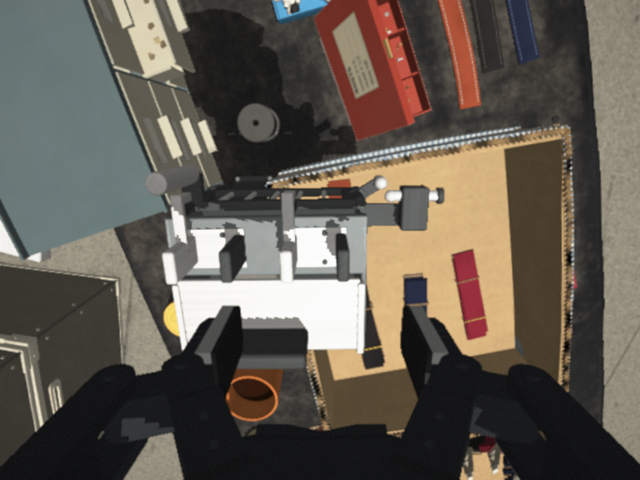

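```bash
python3 -m pendant '[[[-0.4,0.2,3,0,0,0,78],[0,0,3,0,0,0,78],[0,0,1.5,0,0,0,78],[0,0,0,0,0,0,78]]]'
```

```text
time: 7.92
ee_pos: [0.5784, 0.0684, 0.3233]
tcp_rot: [-179.9, -0.2, 104.4]
wrist_force: [0.4, 0.0, 0.5]
opening: 0.0666
```

```bash
python3 -m pendant '[[[0.45,0.1,0.8,0,0,-0.01,78],[0,0,1.0,0,0,0,78],[0,0,0.8,0,0,0,78],[0,0,0,0,0,0,78]]]' 40
```

```text
time: 8.25
ee_pos: [0.5776, 0.071, 0.2994]
tcp_rot: [-180.0, -0.2, 104.8]
wrist_force: [0.3, 0.4, -0.3]
opening: 0.0667
```

```bash
python3 -m pendant '[[[0.1,0,0.3,0,0,0,50],[0,0,0,0,0,0,40],[0,0,0,0,0,0,20],[0,0,0,0,0,0,0],[0,0,0,0,0,0,0]]]' 40;python3 -m pendant '[[[0,0,0,0,0,0,0],[0,0,0,0,0,0,0],[0,0,0,0,0,0,0]]]' 40
```

```text
time: 8.67
ee_pos: [0.5787, 0.0719, 0.2994]
tcp_rot: [179.8, -0.2, 104.8]
wrist_force: [-4.9, -1.9, -1.7]
opening: 0.0283
time: 8.92
ee_pos: [0.5786, 0.0719, 0.2994]
tcp_rot: [179.8, -0.2, 104.9]
wrist_force: [-0.1, 0.7, -0.9]
opening: 0.0281
```

```bash
python3 -m pendant '[[[0,0,0,0,0,0,78],[0,0,0,0,0,0,78],[0,0,0,0,0,0,78],[0,0,0,0,0,0,78]]]' 40;python3 -m pendant '[[[0,0,-2,0,0,0,78],[0,0,-3,0,0,0,78],[0,-3.6,0,0,0,0,78],[0,-3.6,0,0,0,0,78],[0,0,0,0,0,0,78]]]'; python3 w.py w5 catch_1_mid catch_2_mid gate_post
```

```text
time: 9.25
ee_pos: [0.5794, 0.0719, 0.3005]
tcp_rot: [179.6, -0.2, 104.8]
wrist_force: [0.6, 0.6, -0.4]
opening: 0.067
time: 9.67
ee_pos: [0.5173, 0.054, 0.3507]
tcp_rot: [179.5, -0.2, 104.8]
wrist_force: [-0.4, 0.3, -1.1]
opening: 0.0665
[0.5173 0.054  0.3507]
catch_2_mid 0.8 [287.4 275. ] [0.4995 0.0506]
gate_post 0.68 [260.6 171.2] [0.4695 0.0973]
```

View pics/w5.png

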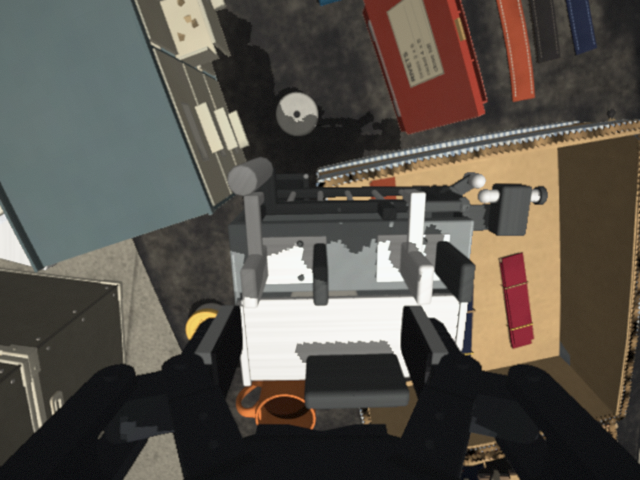

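```bash
python3 -m pendant '[[[0.14,-1.1,0,0,0,0,78],[0,0,1.5,0,0,0,78],[0,0,1.2,0,0,0,78],[0,0,0,0,0,0,78]]]'
```

```text
time: 10.2
ee_pos: [0.5114, 0.0543, 0.3195]
tcp_rot: [179.6, -0.2, 104.9]
wrist_force: [-0.2, -0.7, -0.7]
opening: 0.0662
```

```bash
python3 -m pendant '[[[0,-0.55,-0.4,0,0,0,78],[0,-0.1,0.8,0,0,0,78],[0,0,1,0,0,0,78],[0,0,0.5,0,0,0,78],[0,0,0,0,0,0,78]]]'
```

```text
time: 10.62
ee_pos: [0.5056, 0.053, 0.3008]
tcp_rot: [179.6, -0.2, 104.9]
wrist_force: [-0.2, 0.3, -0.8]
opening: 0.0664
```

```bash
python3 -m pendant '[[[0,0,0.2,0,0,0,50],[0,0,0,0,0,0,40],[0,0,0,0,0,0,20],[0,0,0,0,0,0,0],[0,0,0,0,0,0,0]]]' 40;python3 -m pendant '[[[0,0,0,0,0,0,0],[0,0,0,0,0,0,0],[0,0,0,0,0,0,0]]]' 40; python3 -m pendant '[[[0,0,0,0,0,0,78],[0,0,0,0,0,0,78],[0,0,0,0,0,0,78],[0,0,0,0,0,0,78]]]' 40;python3 -m pendant '[[[0,0,-2,0,0,0,70],[0,0,-3,0,0,0,70],[1,0,-1,0,0,0,70],[1,0,0,0,0,0,70],[0,0,0,0,0,0,70]]]'; python3 w.py w6 gate_post gate_hinge
```

```text
time: 11.03
ee_pos: [0.5061, 0.0532, 0.3001]
tcp_rot: [179.5, -0.2, 105.0]
wrist_force: [-3.4, -0.8, -1.0]
opening: 0.0282
time: 11.28
ee_pos: [0.5061, 0.0532, 0.3001]
tcp_rot: [179.6, -0.2, 105.0]
wrist_force: [-0.2, -0.8, 0.5]
opening: 0.0285
time: 11.62
ee_pos: [0.5067, 0.0533, 0.3005]
tcp_rot: [179.5, -0.2, 104.9]
wrist_force: [-0.9, -0.4, 0.7]
opening: 0.0666
time: 12.03
ee_pos: [0.501, 0.0728, 0.3622]
tcp_rot: [179.4, -0.2, 104.8]
wrist_force: [0.1, 0.8, -0.1]
opening: 0.0601
[0.501  0.0728 0.3622]
gate_post 0.84 [282.1 204.5] [0.4696 0.0975]
gate_hinge 0.94 [494.1 252.7] [0.5931 0.1092]
gate_hinge 0.66 [352.3 282.3] [0.5201 0.0718]
```

View pics/w6.png

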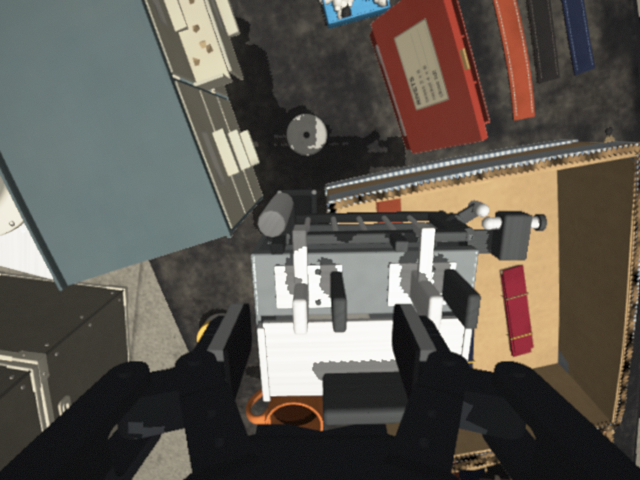

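```bash
python3 -m pendant '[[[1.8,-1.2,0,0.01,0,0,70],[1.8,-1.2,0,0,0,0,70],[0,0,0,0,0,0,70],[0,0,0,0,0,0,70]]]'; python3 w.py w7 gate_post gate_hinge
```

```text
time: 12.52
ee_pos: [0.4675, 0.0998, 0.3568]
tcp_rot: [-179.5, -0.2, 104.8]
wrist_force: [-0.0, 0.2, -0.8]
opening: 0.0599
[0.4675 0.0998 0.3568]
gate_post 0.85 [320.4 258.3] [0.467  0.0971]
gate_hinge 0.72 [305.1 401.1] [0.4788 0.0159]
gate_hinge 0.65 [536.2 310.1] [0.5931 0.1111]
```

```bash
python3 -m pendant '[[[0.1,0,2,0,0,0,70],[0,0,1.5,0,0,0,70],[0,0,0.8,0,0,0,70],[0,0,0,0,0,0,70]]]'
```

```text
time: 13.0
ee_pos: [0.4694, 0.0986, 0.3122]
tcp_rot: [-179.6, -0.2, 104.6]
wrist_force: [-0.4, 0.3, 0.8]
opening: 0.06
```

```bash
python3 -m pendant '[[[0.25,-0.1,0.4,0,0,0,70],[0,0,0.4,0,0,0,60],[0,0,0.1,0,0,0,40],[0,0,0,0,0,0,0],[0,0,0,0,0,0,0]]]' 60; python3 -m pendant '[[[0,0,0,0,0,0,0],[0,0,0,0,0,0,0],[0,0,0,0,0,0,0]]]' 60
```

```text
time: 13.42
ee_pos: [0.4683, 0.1004, 0.3037]
tcp_rot: [-179.6, -0.2, 104.5]
wrist_force: [-0.1, -0.8, -0.3]
opening: 0.0157
time: 13.67
ee_pos: [0.4686, 0.1004, 0.304]
tcp_rot: [-179.7, -0.1, 104.5]
wrist_force: [-0.3, 0.5, -2.9]
opening: 0.0122
```

```bash
python3 -m pendant '[[[1.05,0.25,0,0,0,0,0],[1.05,0.35,0,0,0,0,0],[1.0,0.45,0,0,0,0,0],[0.96,0.5,0,0,0,0,0]]]' 60
```

```text
time: 14.0
ee_pos: [0.4723, 0.1442, 0.3039]
tcp_rot: [-179.5, 0.0, 104.3]
wrist_force: [-3.2, -15.1, -1.9]
opening: 0.012
```

```bash
python3 -m pendant '[[[0.92,0.65,0,0,0,0,0],[0.85,0.7,0,0,0,0,0],[0.78,0.76,0,0,0,0,0],[0.73,0.81,0,0,0,0,0]]]' 60; python3 -m pendant '[[[0,0,0,0,0,0,0]]]'
```

```text
time: 14.33
ee_pos: [0.4934, 0.1871, 0.3039]
tcp_rot: [-179.5, 0.3, 104.4]
wrist_force: [4.8, -5.9, -0.2]
opening: 0.0117
time: 14.42
ee_pos: [0.4956, 0.1894, 0.3041]
tcp_rot: [-179.7, 0.3, 104.4]
wrist_force: [8.7, 1.5, -2.6]
opening: 0.0119
```

```bash
python3 -m pendant '[[[0.5,0.78,0,0,0,0,0],[0.45,0.82,0,0,0,0,0],[0.4,0.85,0,0,0,0,0],[0.35,0.85,0,0,0,0,0]]]' 60; python3 -m pendant '[[[0,0,0,0,0,0,0]]]'
```

```text
time: 14.75
ee_pos: [0.5268, 0.2177, 0.3039]
tcp_rot: [-179.8, 0.5, 104.5]
wrist_force: [3.7, -9.3, 0.5]
opening: 0.0122
time: 14.83
ee_pos: [0.5286, 0.2186, 0.304]
tcp_rot: [-179.9, 0.5, 104.5]
wrist_force: [2.3, -6.2, -0.4]
opening: 0.0121
```

```bash
python3 -m pendant '[[[0.05,1,0,0,0,0,0],[0,1,0,0,0,0,0],[0,1,0,0,0,0,0],[-0.05,1,0,0,0,0,0]]]' 60; python3 -m pendant '[[[0,0,0,0,0,0,0]]]'
```

```text
time: 15.17
ee_pos: [0.5678, 0.2341, 0.3039]
tcp_rot: [-179.8, 0.3, 104.6]
wrist_force: [-1.4, -7.9, 2.2]
opening: 0.0119
time: 15.25
ee_pos: [0.5695, 0.2345, 0.3039]
tcp_rot: [-179.9, 0.4, 104.6]
wrist_force: [1.3, -9.3, -0.3]
opening: 0.0121
```

```bash
python3 -m pendant '[[[-0.1,0.8,0,0,0,0,0],[-0.15,0.7,0,0,0,0,0],[0,0,0,0,0,0,0],[0,0,0,0,0,0,0]]]' 60; python3 w.py w8 gate_post gate_hinge catch_1_mid catch_2_mid lid_grip; python3 -c "
from h import *
im=bot.camera('top'); save(cv2.resize(im[120:300,170:410],(800,600),interpolation=cv2.INTER_CUBIC),'top2.png')
print(bot.mark_of('top','gate_post'),bot.mark_of('top','gate_hinge'))"
```

```text
time: 15.58
ee_pos: [0.5866, 0.2365, 0.3039]
tcp_rot: [-179.8, 0.7, 104.6]
wrist_force: [-1.5, -7.7, 1.6]
opening: 0.0117
[0.5866 0.2365 0.3039]
gate_post 0.95 [322.1 291.3] [0.5877 0.2339]
catch_1_mid 0.51 [320.4 292.9] [0.5834 0.2479]
[{'uv': [152.5, 173.6], 'confidence': 0.42}] [{'uv': [220.8, 164.9], 'confidence': 0.64}]
```

View pics/w8.png

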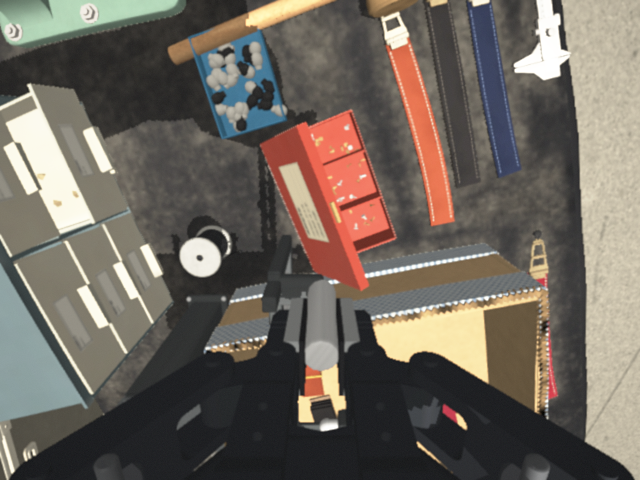

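View pics/top2.png

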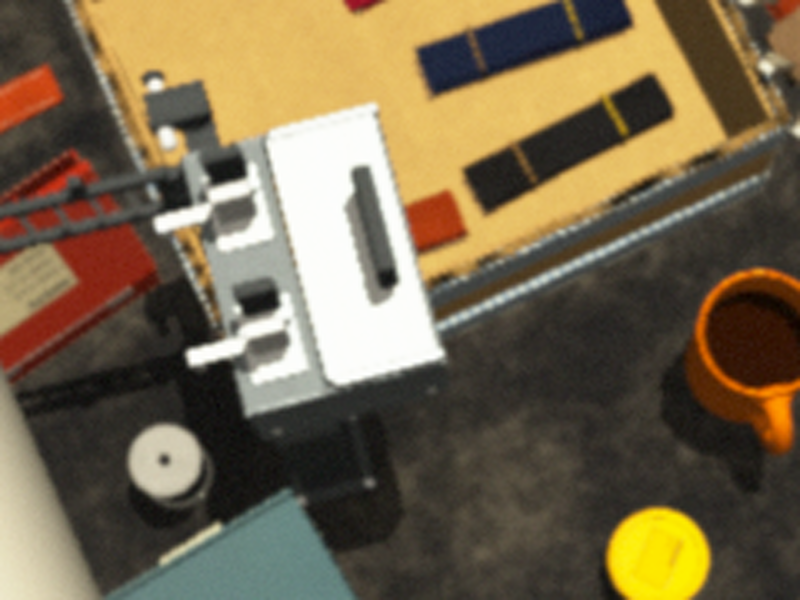

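```bash
python3 -c "
from workcell import bot
print(bot.job_done())"
```

```text
the job is handed in; nothing more can be done
None
```

I did the steps in the order you asked and handed the job in at about 15.7 s of the 61 s allowed. The arm is still holding the gate open by its post.

- **Lid:** I pushed it shut from behind the ridge until it hit its stop. The wrist force reached about 45 N at the stop, well under 120 N. That push came from the fingertips. I took the 40 N limit to apply only to the arm and the gripper's body, and no check separates the two.
- **Catches:** I squeezed the hinge-side catch first, then the handle-end one. The fingers read 28 mm on both, where fully in is 30 mm. They also read about 12 mm on the 14 mm post, so they seem to read about 2 mm low. The pictures show both tabs in.
- **Gate:** I took it by the post with a 60 N grip and swung it past the detent. It ended at about 91° by the post and hinge positions.
- **Last checks:** The final top view shows the lid shut, both catches in and the gate about square. The spool, tin and mug are where they were. The closing wrist picture shows the post between the pads, with about 8 N of spring pull at the wrist.
- **Disagreements:** In that wrist picture the detector gave a "catch_1" at low confidence that was really the post, and it found no hinge. I used the hinge position measured earlier instead.

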